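# Mix samples in a hand-cranked carousel and park the bottle at the index finger

## Robot

A 7-joint arm with a two-finger parallel gripper is mounted at the origin on the work surface. World frame = base frame: x ahead of the robot, y to its left, z up, the work surface at z = 0. Lengths are in m, angles in rad, forces in N, time in s.
With the tool pointing down it reaches from about 0.4 to 0.85 m from the base axis. Payload 10.4 kg.
Tool frame: the origin (TCP) lies at the very end of the fingers, on their centre line; the grasp point (between the pads) lies 19 mm behind it (manip.grip_point_offset is the distance from the TCP to the grasp point, in m); z points along the fingers, y is the line along which they close (so a half turn about z gives the same grasp; the last joint's range is limited). The gripper opens to 85 mm and grips with 20 to 120 N. Pads are 22 mm wide; open, the fingers measure 114 mm over their backs; the gripper's body (76 mm by 85 mm) begins 54 mm behind the grasp point. The pads swing forward as they close: fully open they stand 13 mm farther back than shut.
Start: joints at [-1.178, 0.332, -0.065, 1.46, 0.022, 1.35, -0.088], TCP at [0.252, 0.572, 0.231] pointing down, gripper open.
Joint ranges: [-2.6, 2.6], [-0.5, 2.12], [-1.47, 1.34], [0.16, 2.42], [-1.27, 4.41], [0.06, 2.06], [-2.6, 2.6]. Speed limits (rad/s): [2.22, 2.22, 2.79, 2.79, 3.14, 3.14, 3.14].

## Interface

Orientations are given as a unit quaternion [x, y, z, w].
In Python, from workcell import manip gives the robot as it stands. The module is installed in compiled form; this text tells all that it offers.
- The arm moves only by the tool step_arm, never from a script. Its argument "moves" is a list of rows, each a list of 7 numbers: the closure, from 0 (fully open) to 1 (shut), then the shift along the world's x, y, z in mm, then the turn, a rotation vector about the world's x, y, z in rad. In form: [[grip, tx, ty, tz, ax, ay, az], ...]. A call has 1 to 10 rows; each row is the pose to reach, as a shift and turn from the pose commanded when the call began; what a row does not reach only later rows make up. A row lasts 1/10 s, in which the tool goes at most 50 mm and 8.59 degrees, less where a joint would pass 70% of its speed; a pose out of reach is approached as far as the arm can. A call with a gripper value outside its range is refused whole. The fingers move at their own pace and stop on an object; "grip_force" is the grip in N (left out, the last holds). Time passes only in rows, so rows that repeat a pose let the fingers close. It gives the time, the measured TCP pose, the force, the opening and the grip force at its end, in the units of the state.
- manip.get_obs(): the state, without advancing time (a new reading comes with each control period).
- manip.camera(name): name is "scene" or "top"; returns a dict with "image" (384x512x3 uint8, blue, green, red), "K" (3x3 intrinsics, pixels), "dist_coeffs" ([k1, k2, p1, p2, k3] as OpenCV has them; the pictures are not rectified), "rvec" (rotation vector, rad) and "tvec" (3), from world to camera coordinates, as OpenCV has them. Camera axes: x right, y down, z forward; pixel columns grow to the right and rows downward; lengths in m; the calibration is good to about 2 mm. A picture is of the moment at which its call begins. There is no depth.
- manip.hand_in(): hands the job in; it is judged then, once.
The state is a dict: "clock": time; "joint_pos": joint angles; "joint_velocities": joint speeds; "tau": joint torques, N m; "position": TCP position; "ee_rot": TCP orientation; "ft_force": force on the tool from outside, world axes, zero at the start; "torque": the same for the moment, N m; "grip_width": opening from 0.0 (shut) to 1.0 (fully open); "grasp_force": force on a finger pad.
Only numpy, scipy, OpenCV 4.12 (cv2) and the standard library are available. Lean on these libraries where they do the work, as an engineer would, in place of code of your own. Each camera call takes 0.05 s, during which the arm holds its last target. There are 200 camera calls.

## Task

Grip the hand crank on top of the tilted sample carousel and wind the carousel counter-clockwise (seen from above) up to 15 turns per minute, keeping the carousel between 12 and 18 turns per minute for six seconds on end. Then bring it to a standstill with its one large bottle right in front of the steel index finger, and let go of the crank. Touch nothing of the carousel but the crank, never let it run above 25 turns per minute, and leave the other things that lie on the mixer's board where they are.

Things in the scene. Friction and masses are not known exactly. Their poses are not given: they have to be found in the camera images.
- mixer: Hand-driven sample mixer fixed to the bench: white board 370 x 420 x 20 mm with a tilted carousel and a crank on top of its hub. Origin under the carousel's centre at the bench; z up, x away from the robot (yaw -0.6 to 0.6 rad). The carousel's axis leans 0.25 rad from vertical towards the mixer's -x, that is towards the robot, so axis = (-0.247, 0, 0.969) in the mixer's frame.
- carousel_axis (a point): Centre of the carousel disc's underside, on the axis, 70 mm above the bench. Steel disc, radius 130 mm, 12 mm thick, with seven small capped tubes (tops 70 mm above the disc's underside) and one large bottle on a circle of radius 100 mm.
- crank_axis (a point): Fixed point on the tilted axis, 135 mm along it from the disc's underside: the centre of the circle on which the middle of the crank's grip goes round.
- crank_grip (a point): Middle of the crank's grip: a black sleeve, diameter 30 mm, 52 mm long (from 26 mm below to 26 mm above this point), parallel to the axis, 50 mm off the axis. It turns freely on its pin, so it can be held firmly with an unchanging tool direction while going round. Take it from above. Flat steel crank arm just below it, steel weight at its other end.
- crank (a joint): Angle of the crank RELATIVE to the carousel, rad, no stops, counter-clockwise from above positive; at 0 the grip is 90 degrees clockwise of the bottle. The crank does not turn the carousel rigidly but through a slipping fluid coupling: torque on the carousel = 0.08 N m s x this joint's speed (+ 0.015 N m dry). The crank is balanced and stays where it is let go.
- carousel (a joint): Carousel angle, rad, no stops, counter-clockwise from above positive; 0 (or whole turns) = large bottle at the index finger. 15 turns/min = 1.57 rad/s. Nominal: inertia 0.042 kg m2 (hidden, -25 to +30 %), bearing dry friction 0.10 N m and damping 0.005 N m s, torque from the bottle's weight +0.055 N m x cos(angle), scaled with the inertia. At rest, friction holds it anywhere.
- bottle_top (a point): Centre of the top of the large bottle's grey cap: white plastic bottle, 60 mm in diameter, top 95 mm above the disc's underside, fixed on the carousel 100 mm from its axis; the only large one, it makes the carousel run unevenly.
- index (a point): Where the bottle's top must be at the end: 100 mm from the axis on the mixer's +y side (robot's left). Beside it, outside the carousel, a steel post on the board carries a short steel finger that points in over the disc's rim.
- tip_box: bystander, loose, must stay where it is; origin at the centre of its underside: white box 85 x 75 x 55 mm, on the mixer's board.
- jar: bystander, loose, must stay where it is; origin at the centre of its underside: small jar, 50 mm diameter, 60 mm high, on the mixer's board.
- dish: bystander, loose, must stay where it is; origin at the centre of its underside: flat white dish, 60 mm diameter, 15 mm high, on the mixer's board.

How it is judged:
On the way, in this order (a step that is already met when the one before it is completed fails the run):
1. the carousel runs counter-clockwise between 12 and 18 turns per minute for 6 s on end (velocity of joint carousel between 1.257 and 1.885 rad/s), for 6 s.
2. the carousel stands still with the large bottle at the index finger (distance between bottle_top and index below 0.02 m and velocity of joint carousel between -0.08 and 0.08 rad/s), for 0.5 s.
At the end, for the whole second after the job is handed in: The bottle's top is within 20 mm of the index point, carousel and crank stand still (below 0.08 and 0.15 rad/s), and the robot has let go (all of step 2 and velocity of joint crank between -0.15 and 0.15 rad/s); the robot touches nothing.
It fails at once if the carousel runs faster than 25 turns per minute (velocity of joint carousel above 2.62 rad/s or velocity of joint carousel below -2.62 rad/s).
It fails at once if the robot touches the carousel's disc, a tube or the bottle (contact force between any of the fingers, the arm and carousel_c0 above 0.5 N or contact force between any of the fingers, the arm and carousel_c2 above 0.5 N or contact force between any of the fingers, the arm and carousel_c3 above 0.5 N or contact force between any of the fingers, the arm and carousel_c4 above 0.5 N or contact force between any of the fingers, the arm and carousel_c5 above 0.5 N or contact force between any of the fingers, the arm and carousel_c6 above 0.5 N or contact force between any of the fingers, the arm and carousel_c7 above 0.5 N or contact force between any of the fingers, the arm and carousel_c8 above 0.5 N or contact force between any of the fingers, the arm and carousel_c9 above 0.5 N).
It fails at once if another thing on the mixer's board is moved (distance of any of tip_box, jar, dish from where it was at the start of the episode above 0.03 m).
It also fails if it takes over 64 s, if anything falls off the work surface, if the arm or the gripper's body presses on something with over 40 N, if the wrist force passes 120 N, or if a joint passes its speed limit or range.

## Working session

There is one attempt and no reset: what is moved stays moved. The work goes in short steps, Python scripts to look and compute and a tool call to move; the robot and the scene stay as the last step left them, time stands still between calls to the robot, and variables do not carry over. Pictures are saved under pics/ and viewed, at most 10 in all, crops included, and the job is handed in when it is done.

Besides the shell and the picture viewer there is one more tool, called after "Emit:" as name(argument=value, ...), one argument or row to a line, values as JSON. step_arm: Moves the arm, as the interface text tells. Its arguments: {"type":"object","properties":{"moves":{"type":"array","items":{"type":"array","items":{"type":"number"}}},"grip_force":{"type":"number"}},"required":["moves"]}

```bash
mkdir -p pics
python3 - <<'E'
from workcell import manip
import cv2,numpy as np
o=manip.get_obs()
print({k:np.round(v,3) for k,v in o.items()}, manip.grip_point_offset)
for n in("scene","top"):
    c=manip.camera(n); cv2.imwrite(f"pics/{n}0.png",c["image"])
    R=cv2.Rodrigues(np.array(c["rvec"]))[0]; print(n,np.round(c["K"],1).tolist(),np.round(c["dist_coeffs"],3),"pos",np.round(-R.T@np.ravel(c["tvec"]),3),np.round(R,2).tolist())
E
```

```text
{'clock': np.float64(0.0), 'joint_pos': array([-1.178,  0.333, -0.065,  1.461,  0.022,  1.35 , -0.089]), 'joint_velocities': array([-0.001,  0.001,  0.001, -0.001, -0.001,  0.001,  0.001]), 'tau': array([-0.0000e+00, -6.2546e+01,  4.9000e-02, -3.9160e+01,  1.6000e-02,
        1.0000e-02, -0.0000e+00]), 'position': array([0.252, 0.571, 0.231]), 'ee_rot': array([ 0.206,  0.978, -0.001, -0.   ]), 'ft_force': array([-0.156,  0.694,  0.148]), 'torque': array([-0.034, -0.024, -0.007]), 'grasp_force': np.float64(0.0), 'grip_width': np.float64(0.997)} 0.0187
scene [[423.5, 0.0, 258.2], [0.0, 423.5, 193.0], [0.0, 0.0, 1.0]] [-0.021  0.     0.     0.     0.   ] pos [1.213 0.01  0.84 ] [[0.05, 1.0, -0.01], [0.74, -0.04, -0.67], [-0.67, 0.03, -0.74]]
top [[387.5, 0.0, 257.2], [0.0, 387.5, 193.2], [0.0, 0.0, 1.0]] [-0.074  0.     0.     0.     0.   ] pos [0.472 0.06  1.012] [[0.03, -1.0, 0.03], [-0.99, -0.03, -0.1], [0.1, -0.03, -0.99]]
```

View pics/scene0.png

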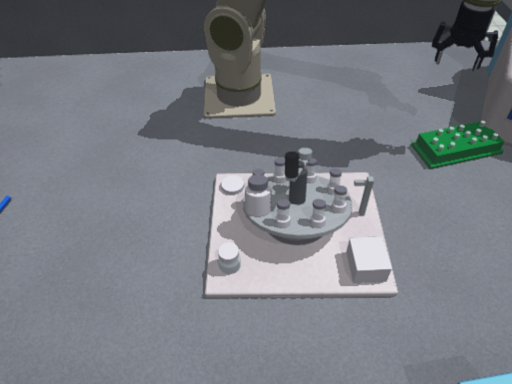

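View pics/top0.png

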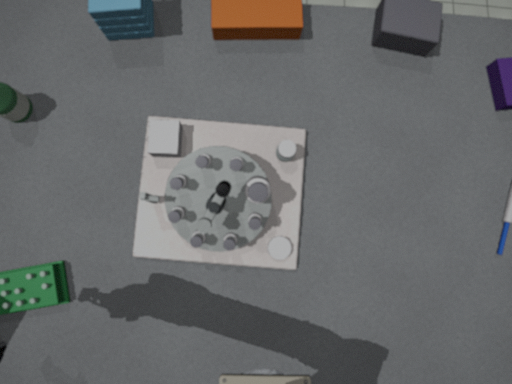

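The scene view shows the bottle cap near (258,183), the grip top near (292,157) and the index post near (366,195). The top view shows the bottle near (258,187), the grip near (224,188), the index post near (150,197), and the board corners near (148,118), (306,127), (297,268) and (134,258).

```bash
cat > h.py <<'E'
from workcell import manip
import cv2,numpy as np
from scipy.optimize import least_squares
def cam(n):
    c=manip.camera(n); c["rvec"]=np.ravel(c["rvec"]).astype(float); c["tvec"]=np.ravel(c["tvec"]).astype(float)
    return c
def ray(c,p):
    R=cv2.Rodrigues(c["rvec"])[0]
    u=cv2.undistortPoints(np.array(p,float).reshape(-1,1,2),np.array(c["K"]),np.array(c["dist_coeffs"])).reshape(-1,2)
    d=np.c_[u,np.ones(len(u))]@R
    return -R.T@c["tvec"],d/np.linalg.norm(d,axis=1)[:,None]
def onplane(c,p,z):
    o,d=ray(c,p); return o+d*((z-o[2])/d[:,2])[:,None]
def proj(c,P): return cv2.projectPoints(np.array(P,float).reshape(-1,1,3),c["rvec"],c["tvec"],np.array(c["K"]),np.array(c["dist_coeffs"]))[0].reshape(-1,2)
def tri(c1,p1,c2,p2):
    o1,d1=ray(c1,[p1]);o2,d2=ray(c2,[p2]);d1=d1[0];d2=d2[0]
    s=np.linalg.lstsq(np.c_[d1,-d2],o2-o1,rcond=None)[0]
    a,b=o1+s[0]*d1,o2+s[1]*d2
    return (a+b)/2,np.linalg.norm(a-b)
E
python3 - <<'E'
from h import *
t=cam("top");s=cam("scene")
# board
for n,c in(("top",t),("scene",s)):
    g=c["image"].min(2); m=(g>140).astype(np.uint8)
    m=cv2.morphologyEx(m,cv2.MORPH_CLOSE,np.ones((3,3)))
    cs,_=cv2.findContours(m,cv2.RETR_EXTERNAL,cv2.CHAIN_APPROX_NONE)
    cs=[k for k in cs if 100<k[:,0,0].mean()<400 and 100<k[:,0,1].mean()<300]
    k=max(cs,key=cv2.contourArea); q=cv2.approxPolyDP(cv2.convexHull(k),8,True)[:,0]
    print(n,q.tolist()); P=onplane(c,q,0.02); print(np.round(P,4).tolist(),"centre",P.mean(0).round(4))
    print([round(float(np.linalg.norm(P[i]-P[i-1])),3) for i in range(len(P))])
    b=(c["image"].max(2)<35).astype(np.uint8)
    n2,l,st,ce=cv2.connectedComponentsWithStats(b)
    for i in range(1,n2):
        if st[i,4]>15 and 150<ce[i][0]<380 and 130<ce[i][1]<270: print("dark",st[i],ce[i].round(1))
a=cv2.resize(t["image"][130:260,140:300],None,fx=4.8,fy=4.8,interpolation=cv2.INTER_CUBIC)[:,:400*2]
cv2.imwrite("pics/t1.png",cv2.resize(t["image"][140:255,140:293],None,fx=5,fy=5,interpolation=cv2.INTER_CUBIC))
cv2.imwrite("pics/s1.png",cv2.resize(s["image"][140:245,230:385],None,fx=5,fy=5,interpolation=cv2.INTER_CUBIC))
E
```

```text
top [[149, 116], [304, 130], [295, 268], [133, 255]]
[[0.771, 0.3234, 0.02], [0.7478, -0.0858, 0.02], [0.3883, -0.0689, 0.02], [0.4086, 0.3427, 0.02]] centre [0.5789 0.1278 0.02  ]
[0.363, 0.41, 0.36, 0.412]
dark [219 182  11  14  63] [224.7 188.7]
scene [[373, 177], [398, 292], [205, 293], [217, 173]]
[[0.4285, 0.3548, 0.02], [0.7744, 0.3278, 0.02], [0.7526, -0.088, 0.02], [0.3875, -0.0668, 0.02]] centre [0.5858 0.1319 0.02  ]
[0.424, 0.347, 0.416, 0.366]
```

View pics/t1.png

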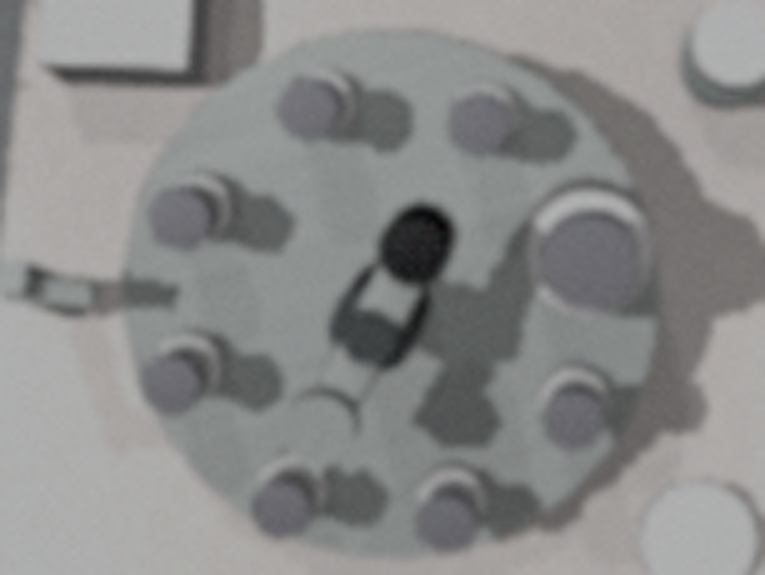

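View pics/s1.png

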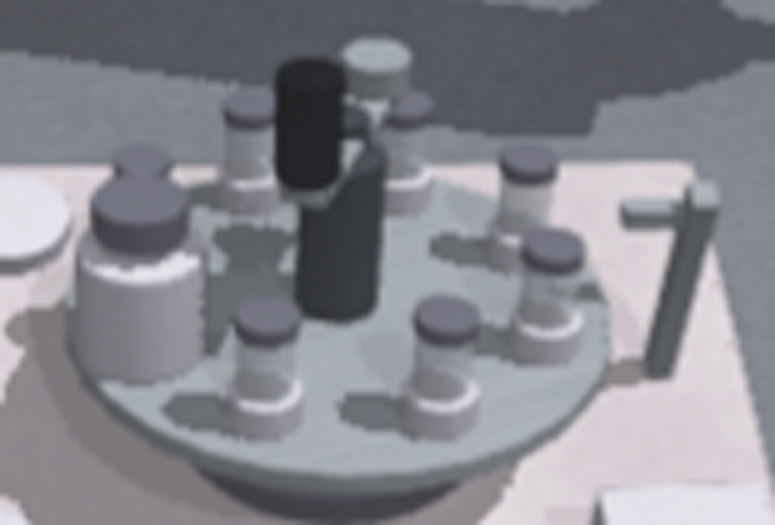

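The crops (5x) show all the cap tops, the grip top and the index finger clearly in both views. In the top crop the bottle cap is at (590,255) and the grip top at (419,242). In the scene crop they are at (140,200) and (312,75).

Run:
```python
from h import *
t=cam("top");s=cam("scene")
T=dict(bot=(590,255),grip=(419,242),A=(313,107),B=(482,122),C=(577,413),D=(447,517),E=(285,502),F=(175,380),G=(182,216))
S=dict(bot=(140,200),grip=(312,75),A=(446,312),B=(267,312),C=(143,160),D=(250,102),E=(409,103),F=(528,157),G=(553,244))
P={}
for k in T:
    p=140+(np.array(T[k])+.5)/5-.5; q=np.array([230,140])+(np.array(S[k])+.5)/5-.5
    P[k],e=tri(t,p,s,q); print(k,P[k].round(4),round(e,4))
yaw=-0.052
R=cv2.Rodrigues(np.array([0,0,yaw]))[0]@np.array([[.969,0,-.247],[0,1,0],[.247,0,.969]])  # cols: tilted x, y, axis
H=dict(bot=.095,grip=.161)
# centre from opposite pairs: A-D? use circle fit in tilted frame
def res(c):
    out=[]
    for k in P:
        v=R.T@(P[k]-np.r_[c[:2],.07]); r=np.hypot(*v[:2]); out+= [r-(.05 if k=="grip" else .1), v[2]-H.get(k,.07)]
    return out
f=least_squares(res,[.57,.13]); c=np.r_[f.x,.07]; print("C",c,"rms",np.std(f.fun))
for k in P:
    v=R.T@(P[k]-c); print(k,v.round(4),"r",np.hypot(*v[:2]).round(4),"ang from +y",np.round(np.arctan2(v[1],v[0])-np.pi/2,3))
print("crank_axis",c+.135*R[:,2]); print("R",R.round(4).tolist())
```

```text
bot [0.566  0.0365 0.1716] 0.0007
grip [0.5617 0.1083 0.2377] 0.0029
A [0.6296 0.1623 0.1608] 0.0025
B [0.6252 0.0867 0.1611] 0.002
C [0.4983 0.04   0.1289] 0.0025
D [0.4492 0.0968 0.1172] 0.0003
E [0.4539 0.1734 0.1163] 0.0045
F [0.5076 0.223  0.1289] 0.0021
G [0.5805 0.2197 0.1467] 0.001
C [0.55690076 0.12860034 0.07      ] rms 0.0010075434582099557
bot [ 0.0385 -0.0915  0.095 ] r 0.0993 ang from +y -2.743
grip [ 0.0471 -0.02    0.1611] r 0.0512 ang from +y -1.972
A [0.091  0.0374 0.0705] r 0.0984 ang from +y -1.181
B [ 0.0907 -0.0383  0.0709] r 0.0985 ang from +y -1.971
C [-0.0377 -0.0915  0.0704] r 0.099 ang from +y -3.532
D [-0.091  -0.0374  0.0719] r 0.0984 ang from +y -4.322
E [-0.0905  0.0393  0.0709] r 0.0986 ang from +y 1.161
F [-0.0379  0.0917  0.0704] r 0.0992 ang from +y 0.392
G [0.0372 0.0923 0.0697] r 0.0995 ang from +y -0.383
crank_axis [0.52360083 0.1303335  0.200815  ]
R [[0.9677, 0.052, -0.2467], [-0.0504, 0.9986, 0.0128], [0.247, 0.0, 0.969]]
```

```bash
cat >> h.py <<'E'
RM=np.array([[0.9677,0.052,-0.2467],[-0.0504,0.9986,0.0128],[0.247,0,0.969]]); C=np.array([.5569,.1286,.07]); CA=C+.135*RM[:,2]
def tcp(phi,h=0.002,r=.05): # phi = crank angle in world, from mixer +y, ccw
    a=np.asarray(phi)+np.pi/2
    return CA+r*(np.cos(a)[...,None]*RM[:,0]+np.sin(a)[...,None]*RM[:,1])+(h-.0187)*RM[:,2]
E
python3 - <<'E'
from h import *
from scipy.spatial.transform import Rotation as Ro
o=manip.get_obs(); p=o["position"]; r0=Ro.from_quat(o["ee_rot"])
rt=Ro.from_matrix(np.c_[RM[:,1],RM[:,0],-RM[:,2]])
print("rotvec",(rt*r0.inv()).as_rotvec().round(4))
g=tcp(np.array(-1.972)); pre=g+.09*RM[:,2]
print("pre",((pre-p)*1e3).round(1),"grasp from pre",((g-pre)*1e3).round(1),g)
E
```

```text
rotvec [ 0.1392 -0.2263 -1.2005]
pre [ 296.7 -462.2   52.1] grasp from pre [ 22.2  -1.2 -87.2] [0.57124284 0.10829535 0.19600201]
```

Emit:
step_arm(
  moves=[
    [0,20,-30,40,0.01,-0.02,-0.12],
    [0,45,-70,70,0.03,-0.04,-0.24],
    [0,75,-115,80,0.04,-0.07,-0.36],
    [0,100,-155,80,0.06,-0.09,-0.48],
    [0,125,-195,80,0.07,-0.11,-0.6],
    [0,150,-235,80,0.083,-0.135,-0.72],
    [0,175,-275,80,0.097,-0.158,-0.84],
    [0,205,-320,75,0.11,-0.18,-0.96],
    [0,235,-365,70,0.125,-0.203,-1.08],
    [0,265,-410,65,0.139,-0.226,-1.2],
  ],
  grip_force=40,
)

```text
clock: 1.3
position: [0.5098, 0.1724, 0.2979]
ee_rot: [0.721, 0.681, 0.086, 0.091]
ft_force: [0.7, 1.2, 0.1]
grip_width: 1.003
grasp_force: 0.0
```

Emit:
step_arm(
  moves=[
    [0,16,-26,-6,0,0,0],
    [0,32,-52,-13,0,0,0],
    [0,32,-52,-13,0,0,0],
    [0,32,-52,-13,0,0,0],
  ],
)

```text
clock: 1.7
position: [0.541, 0.1221, 0.2846]
ee_rot: [0.72, 0.683, 0.086, 0.09]
ft_force: [-0.1, -0.5, 0.2]
grip_width: 1.006
grasp_force: 0.0
```

```bash
cat > chk.py <<'E'
from h import *
from scipy.spatial.transform import Rotation as Ro
import sys
o=manip.get_obs(); p=o["position"]; r0=Ro.from_quat(o["ee_rot"])
rt=Ro.from_matrix(np.c_[RM[:,1],RM[:,0],-RM[:,2]])
print("t",o["clock"],"rot err",(rt*r0.inv()).as_rotvec().round(4))
v=RM.T@(p-CA); print("tilted frame",v.round(4),"phi",np.arctan2(v[1],v[0])-np.pi/2,"r",np.hypot(*v[:2]))
g=tcp(np.array(-1.972)); print("to grasp mm",((g-p)*1e3).round(1),"j",o["joint_pos"].round(2),"w",o["grip_width"],"f",o["grasp_force"],o["ft_force"].round(1))
E
python3 chk.py
```

```text
t 1.7 rot err [-0.     -0.0003  0.0008]
tilted frame [ 0.0379 -0.0073  0.0768] phi -1.7617351496174942 r 0.03862897661700111
to grasp mm [ 30.3 -13.8 -88.6] j [-0.76 -0.05  0.38  1.8   0.13  1.16 -0.47] w 1.00562646876957 f 0.0 [-0.1 -0.5  0.2]
```

Emit:
step_arm(
  moves=[
    [0,8,-12.5,-1.5,0,0,0],
    [0,14,-13,-24,0,0,0],
    [0,20,-13,-47,0,0,0],
    [0,25,-13.5,-68,0,0,0],
    [0,30.3,-13.8,-88.6,0,0,0],
    [0,30.3,-13.8,-88.6,0,0,0],
  ],
)

```text
clock: 2.3
position: [0.5698, 0.1096, 0.1935]
ee_rot: [0.719, 0.684, 0.084, 0.089]
ft_force: [-0.9, 0.9, 0.1]
grip_width: 0.998
grasp_force: 0.0
```

```bash
python3 chk.py
python3 - <<'E'
from h import *
s=cam("scene"); cv2.imwrite("pics/s2.png",cv2.resize(s["image"][80:260,200:400],None,fx=3.3,fy=3.3,interpolation=cv2.INTER_CUBIC))
E
```

```text
t 2.3 rot err [ 0.0018 -0.004  -0.0023]
tilted frame [ 0.0439 -0.0183 -0.0187] phi -1.9649095366767269 r 0.047575246295111194
to grasp mm [ 1.5 -1.3  2.5] j [-0.72  0.08  0.42  1.87  0.06  0.97 -0.38] w 0.9977114854596794 f 0.0 [-0.9  0.9  0.1]
```

View pics/s2.png

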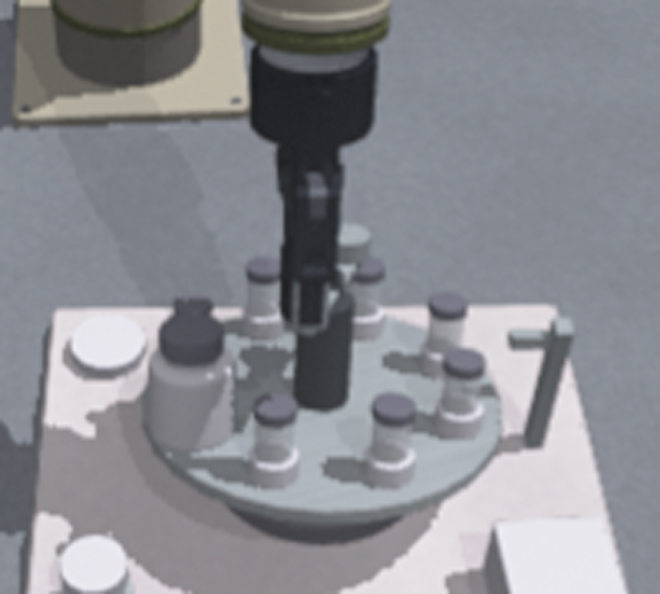

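The open fingers straddle the black grip at crop (307,290), and nothing else is touched. I'll close the gripper now.

Emit:
step_arm(
  moves=[
    [0.3,1.5,-1.2,2.5,0,0,0],
    [1,1.5,-1.2,2.5,0,0,0],
    [1,1.5,-1.2,2.5,0,0,0],
    [1,1.5,-1.2,2.5,0,0,0],
    [1,1.5,-1.2,2.5,0,0,0],
    [1,1.5,-1.2,2.5,0,0,0],
    [1,1.5,-1.2,2.5,0,0,0],
  ],
  grip_force=40,
)

```text
clock: 3.05
position: [0.5708, 0.1089, 0.1986]
ee_rot: [0.719, 0.684, 0.085, 0.089]
ft_force: [-13.7, 2.7, 7.7]
grip_width: 0.344
grasp_force: 38.7
```

```bash
python3 chk.py
```

```text
t 3.05 rot err [-0.0011 -0.0036 -0.0021]
tilted frame [ 0.0463 -0.0189 -0.0141] phi -1.9591358473062086 r 0.04998519316702384
to grasp mm [ 0.4 -0.6 -2.6] j [-0.72  0.08  0.42  1.86  0.06  0.98 -0.38] w 0.34379682159936925 f 38.66620659828186 [-13.7   2.7   7.7]
```

```bash
cat > car.py <<'E'
from h import *
import json,os,sys
PSI0=-1.96; TH0=-2.743
OFF=None
def plane(c,px,h):
    o,d=ray(c,px); n=RM[:,2]; q=C+h*n
    X=o+d*(((q-o)@n)/(d@n))[:,None]; return (X-C)@RM
def caps(c):
    im=c["image"].astype(int); b,g,r=im[...,0],im[...,1],im[...,2]
    m=((b-g>4)&(r-g>-3)&(b>50)&(b<150)).astype(np.uint8)
    m=cv2.morphologyEx(m,cv2.MORPH_OPEN,np.ones((2,2)))
    n,l,st,ce=cv2.connectedComponentsWithStats(m)
    i=[k for k in range(1,n) if 20<st[k,4]<400]
    return ce[i],st[i,4],m
def theta(c,pred):
    """carousel angle from cap blobs; 45 deg ambiguity by pred; also bottle cap by size"""
    ce,a,_=caps(c); v=plane(c,ce,.064); r=np.hypot(v[:,0],v[:,1]); k=(abs(r-.1)<.013)&(a<130)
    ang=np.arctan2(v[k,1],v[k,0])-np.pi/2
    z=np.exp(8j*(ang-pred)).mean() if k.any() else 0
    vb=plane(c,ce,.088); rb=np.hypot(vb[:,0],vb[:,1]); kb=(abs(rb-.1)<.015)&(a>110)
    bot=[(pred+np.angle(np.exp(1j*(np.arctan2(y,x)-np.pi/2-pred))),A) for (x,y,_),A in zip(vb[kb],a[kb])]
    return pred+np.angle(z)/8,abs(z),int(k.sum()),np.round(bot,3).tolist()
def acc(th,w,wc,k,Tf):
    s=wc-w; tq=.08*s+.015*np.tanh(s/.02)+.055*k*np.cos(th)-.005*w
    I=.042*k
    return tq/I,Tf/I
def sim(knots,t0,th,w,t1,k=1,Tf=.1,lag=.06,dt=.002):
    """knots [(t,psi)] linear in between; crank follows first-order with time lag"""
    K=np.array(knots); ts=np.arange(t0,t1+1e-9,dt); pc=np.interp(ts-lag,K[:,0],K[:,1]); wc=np.gradient(pc,dt) if len(ts)>1 else ts*0
    out=[]
    for t,c in zip(ts,wc):
        out.append((t,th,w)); a,f=acc(th,w,c,k,Tf)
        if abs(w)<1e-9 and abs(a)<=f: continue
        s=np.sign(w) if abs(w)>1e-9 else np.sign(a)
        w2=w+(a-s*f)*dt
        w=0. if w*w2<0 else w2
        th+=w*dt
    return np.array(out)
E
python3 - <<'E'
from car import *
s=cam("scene"); ce,a,m=caps(s); print(np.c_[ce.round(1),a][(ce[:,1]<260)&(ce[:,1]>130)].tolist()); print(theta(s,TH0))
print("col cap",s["image"][178:183,255:260].mean((0,1)),s["image"][203,281:285].mean(0), s["image"][202,320])
for h in(.06,.064,.068): v=plane(s,ce,h); print(h,[(round(np.hypot(x,y),3),round(np.arctan2(y,x)-1.571,3)) for x,y,_ in v if .08<np.hypot(x,y)<.12])
E
```

```text
[[280.5, 163.1, 86.0], [311.0, 162.7, 75.0], [335.8, 173.7, 99.0], [278.7, 178.8, 81.0], [309.5, 181.0, 26.0], [337.2, 190.0, 172.0], [231.2, 193.1, 54.0], [284.4, 204.9, 122.0], [320.0, 204.8, 113.0], [337.1, 207.2, 86.0], [280.9, 222.0, 88.0], [316.0, 221.3, 97.0], [296.6, 241.0, 270.0]]
(np.float64(-2.7511352513357914), np.float64(0.9726177099388982), 5, [[-0.737, 172.0]])
col cap [89.64 80.96 80.68] [135.  121.5 120.5] [137 122 122]
0.06 [(np.float64(0.102), np.float64(-4.367)), (np.float64(0.106), np.float64(1.164)), (np.float64(0.105), np.float64(0.422)), (np.float64(0.093), np.float64(-0.316)), (np.float64(0.092), np.float64(-1.946)), (np.float64(0.096), np.float64(-1.114))]
0.064 [(np.float64(0.096), np.float64(-4.338)), (np.float64(0.099), np.float64(1.145)), (np.float64(0.101), np.float64(0.367)), (np.float64(0.094), np.float64(-0.382)), (np.float64(0.098), np.float64(-1.928)), (np.float64(0.101), np.float64(-1.147))]
0.068 [(np.float64(0.089), np.float64(-4.305)), (np.float64(0.093), np.float64(1.122)), (np.float64(0.098), np.float64(0.308)), (np.float64(0.095), np.float64(-0.448)), (np.float64(0.103), np.float64(-1.912)), (np.float64(0.106), np.float64(-1.178))]
```

```bash
cat > plan.py <<'E'
from car import *
# usage: plan.py look ncalls target_w [stop]
look,n,W=int(sys.argv[1]),int(sys.argv[2]),float(sys.argv[3]); amax=float(sys.argv[4]) if len(sys.argv)>4 else .9
L=json.load(open("log.json")) if os.path.exists("log.json") else None
LAG=.06
if L is None:
    t=manip.get_obs()["clock"]; L=dict(t0=t,knots=[[t-1,PSI0],[t,PSI0]],meas=[],par=[1,.1],cmd=list(tcp(np.array(PSI0))+.001*RM[:,0]))
c=None
if look: tl=manip.get_obs()["clock"]; c=cam("scene")
o=manip.get_obs(); t=float(o["clock"]); v=RM.T@(o["position"]-CA); psi=np.arctan2(v[1],v[0])-np.pi/2
kn=L["knots"]
if t-kn[-1][0]>.01: kn.append([t,kn[-1][1]])
def run(par,t1): return sim(kn,L["t0"],TH0,0.,t1,*par,lag=LAG)
pc=kn[-1][1]; print(f"t {t:.2f} cmd psi {pc:.3f} meas psi {pc+np.angle(np.exp(1j*(psi-pc))):.3f} r {np.hypot(*v[:2]):.4f} h {v[2]:.4f} ft",o["ft_force"].round(1),"w",round(float(o["grip_width"]),3))
if c is not None:
    s=run(L["par"],tl); pr=s[-1,1]; m=theta(c,pr); print("pred th,w",s[-1,1:].round(3),"meas",m)
    if m[1]>.6 and m[2]>=2: L["meas"].append([tl,float(m[0])])
    M=np.array(L["meas"])
    if len(M):
        def res(x):
            s=run(x,M[-1,0]); return np.r_[(np.interp(M[:,0],s[:,0],s[:,1])-M[:,1])/.04,(x[0]-1)/.2,(x[1]-.1)/.015]
        f=least_squares(res,L["par"],bounds=([.7,.05],[1.4,.15]),diff_step=.02); L["par"]=f.x.tolist(); print("par",f.x.round(3),"res",(f.fun[:-2]*.04).round(3))
k,Tf=L["par"]; s=run(L["par"],t+LAG); th,w=s[-1,1:]; print("state th",th.round(3),"mod",round(float(np.angle(np.exp(1j*th))),3),"w",w.round(3))
cmd=np.array(L["cmd"]); psi=pc; tt=t
for call in range(n):
    rows=[]
    for i in range(10):
        a=np.clip((W-w)/.4,-amax,amax); wm=w+a*.05; thm=th+w*.05
        wc=wm+(Tf+.005*wm+.042*k*a-.055*k*np.cos(thm)-.015)/.08
        wc=np.clip(wc,0,4.2); psi+=wc*.1; tt+=.1
        rows.append(np.round((tcp(np.array(psi))-cmd)*2e3)/2); kn.append([tt,psi])
        w=w+a*.1; th=th+wm*.1
    cmd=cmd+rows[-1]/1e3
    print(json.dumps([[1]+r.tolist()+[0,0,0] for r in rows]))
ss=run(L["par"],tt+LAG); print("end th,w",ss[-1,1:].round(3)); L["cmd"]=cmd.tolist(); print("max wc step mm",5*np.diff([x[1] for x in kn[-10*n-1:]]).max().round(3)*10)
json.dump(L,open("log.json","w"))
E
python3 plan.py 0 1 1.55
```

```text
t 3.10 cmd psi -1.960 meas psi -1.960 r 0.0500 h -0.0141 ft [-14.3   3.1   8.4] w 0.336
state th -2.743 mod -2.743 w 0.0
[[1, 2.5, 10.5, 0.5, 0, 0, 0], [1, 3.5, 22.0, 0.5, 0, 0, 0], [1, 2.0, 34.0, 0.0, 0, 0, 0], [1, -2.0, 45.5, -1.0, 0, 0, 0], [1, -9.5, 55.5, -3.0, 0, 0, 0], [1, -19.5, 64.0, -6.0, 0, 0, 0], [1, -31.5, 69.5, -9.0, 0, 0, 0], [1, -45.0, 71.5, -12.5, 0, 0, 0], [1, -58.5, 69.0, -16.0, 0, 0, 0], [1, -71.5, 63.0, -19.0, 0, 0, 0]]
end th,w [-2.292  0.9  ]
max wc step mm 14.6
```

Emit:
step_arm(
  moves=[
    [1,2.5,10.5,0.5,0,0,0],
    [1,3.5,22.0,0.5,0,0,0],
    [1,2.0,34.0,0.0,0,0,0],
    [1,-2.0,45.5,-1.0,0,0,0],
    [1,-9.5,55.5,-3.0,0,0,0],
    [1,-19.5,64.0,-6.0,0,0,0],
    [1,-31.5,69.5,-9.0,0,0,0],
    [1,-45.0,71.5,-12.5,0,0,0],
    [1,-58.5,69.0,-16.0,0,0,0],
    [1,-71.5,63.0,-19.0,0,0,0],
  ],
)

```text
clock: 4.1
position: [0.5027, 0.167, 0.1806]
ee_rot: [0.721, 0.682, 0.086, 0.092]
ft_force: [9.5, -12.3, 1.3]
grip_width: 0.341
grasp_force: 39.7
```

```bash
python3 plan.py 1 1 1.55
```

```text
t 4.15 cmd psi 0.635 meas psi 0.694 r 0.0449 h -0.0141 ft [  2.8 -12.9   6.9] w 0.34
pred th,w [-2.345  0.847] meas (np.float64(-2.376943750542377), np.float64(0.9842273678061602), 5, [])
par [1.031 0.102] res [0.002]
state th -2.289 mod -2.289 w 0.602
[[1, -9.5, -9.0, -2.5, 0, 0, 0], [1, -17.0, -20.5, -4.0, 0, 0, 0], [1, -21.0, -34.0, -5.0, 0, 0, 0], [1, -21.5, -48.0, -5.0, 0, 0, 0], [1, -17.5, -62.0, -3.5, 0, 0, 0], [1, -10.0, -74.5, -1.5, 0, 0, 0], [1, 0.5, -84.0, 1.0, 0, 0, 0], [1, 13.5, -90.0, 4.5, 0, 0, 0], [1, 26.5, -91.5, 8.0, 0, 0, 0], [1, 39.0, -90.0, 11.0, 0, 0, 0]]
end th,w [-1.248  1.416]
max wc step mm 14.649999999999999
```

Emit:
step_arm(
  moves=[
    [1,-9.5,-9.0,-2.5,0,0,0],
    [1,-17.0,-20.5,-4.0,0,0,0],
    [1,-21.0,-34.0,-5.0,0,0,0],
    [1,-21.5,-48.0,-5.0,0,0,0],
    [1,-17.5,-62.0,-3.5,0,0,0],
    [1,-10.0,-74.5,-1.5,0,0,0],
    [1,0.5,-84.0,1.0,0,0,0],
    [1,13.5,-90.0,4.5,0,0,0],
    [1,26.5,-91.5,8.0,0,0,0],
    [1,39.0,-90.0,11.0,0,0,0],
  ],
)

```text
clock: 5.15
position: [0.5411, 0.0753, 0.1915]
ee_rot: [0.721, 0.681, 0.085, 0.092]
ft_force: [-0.7, -6.8, 4.7]
grip_width: 0.343
grasp_force: 42.4
```

```bash
python3 plan.py 1 1 1.55
```

```text
t 5.20 cmd psi 3.453 meas psi 3.497 r 0.0562 h -0.0138 ft [ 11.6 -13.9  -3.2] w 0.336
pred th,w [-1.332  1.388] meas (np.float64(-1.1091777383503003), np.float64(0.9840561107469683), 4, [])
par [1.046 0.092] res [ 0.058 -0.018]
state th -0.957 mod -0.957 w 1.388
[[1, 10.0, 4.0, 2.5, 0, 0, 0], [1, 18.5, 10.0, 4.5, 0, 0, 0], [1, 25.5, 17.5, 6.5, 0, 0, 0], [1, 31.0, 25.5, 7.5, 0, 0, 0], [1, 34.5, 35.0, 8.5, 0, 0, 0], [1, 36.0, 44.0, 8.5, 0, 0, 0], [1, 36.0, 53.5, 8.5, 0, 0, 0], [1, 34.0, 63.0, 8.0, 0, 0, 0], [1, 30.5, 72.0, 7.0, 0, 0, 0], [1, 25.5, 80.0, 5.5, 0, 0, 0]]
end th,w [0.537 1.54 ]
max wc step mm 11.15
```

Emit:
step_arm(
  moves=[
    [1,9.5,3.0,2.5,0,0,0],
    [1,17.5,8.0,4.5,0,0,0],
    [1,24.5,14.5,6.5,0,0,0],
    [1,30.0,21.5,7.5,0,0,0],
    [1,33.5,31.0,8.5,0,0,0],
    [1,35.0,40.0,8.5,0,0,0],
    [1,35.0,49.5,8.5,0,0,0],
    [1,33.0,59.0,8.0,0,0,0],
    [1,29.5,68.0,7.0,0,0,0],
    [1,24.5,76.0,5.5,0,0,0],
  ],
)

```text
clock: 6.2
position: [0.5613, 0.1543, 0.1951]
ee_rot: [0.72, 0.683, 0.081, 0.089]
ft_force: [-28.3, -18.9, 23.4]
grip_width: 0.339
grasp_force: 44.6
```

```bash
python3 plan.py 1 1 1.55
```

```text
t 6.25 cmd psi 5.451 meas psi 5.400 r 0.0425 h -0.0145 ft [-30.3 -15.8  24.8] w 0.342
pred th,w [0.445 1.539] meas (np.float64(0.36861241872810296), np.float64(0.9833207456460837), 4, [[-2.497, 148.0]])
par [0.994 0.096] res [ 0.061 -0.027  0.005]
state th 0.529 mod 0.529 w 1.26
[[1, -8.0, 8.0, -2.0, 0, 0, 0], [1, -17.0, 13.5, -4.5, 0, 0, 0], [1, -27.5, 17.0, -7.0, 0, 0, 0], [1, -38.5, 18.5, -10.0, 0, 0, 0], [1, -50.5, 16.5, -13.0, 0, 0, 0], [1, -61.5, 12.0, -16.0, 0, 0, 0], [1, -71.5, 4.0, -18.0, 0, 0, 0], [1, -79.5, -6.5, -20.0, 0, 0, 0], [1, -84.5, -19.5, -21.5, 0, 0, 0], [1, -86.0, -34.0, -21.5, 0, 0, 0]]
end th,w [1.982 1.532]
max wc step mm 14.45
```

```bash
cat >> h.py <<'E'
CA0=CA.copy(); CA=CA0+RM[:,:2]@np.array([-.0025,-.008])
E
sed -i 's/def tcp(phi,h=0.002/def tcp(phi,h=0.0051/' h.py
python3 - <<'E'
from car import *
L=json.load(open("log.json")); kn=L["knots"][:-10]
new=[];prev=None
for t,p in kn:
    s=np.clip((t-5.2)/.2,0,1); off=np.array([.0008,-.0017])*(1-s)+np.array([-.0002,-.0057])*s
    a=p+np.pi/2; v=.05*np.array([np.cos(a),np.sin(a)])+off-np.array([-.0025,-.008])
    q=np.arctan2(v[1],v[0])-np.pi/2; q=p+np.angle(np.exp(1j*(q-p))); new.append([t,q])
L["knots"]=new; L["cmd"]=(CA0+RM@np.array([.0368,.0279,-.0146])).tolist(); json.dump(L,open("log.json","w")); print(new[0],new[-1])
E
python3 - <<'E'
# refit quickly
from car import *
L=json.load(open("log.json"));M=np.array(L["meas"])
def res(x):
    s=sim(L["knots"],L["t0"],TH0,0.,M[-1,0],*x,lag=.06); return np.r_[(np.interp(M[:,0],s[:,0],s[:,1])-M[:,1])/.04,(x[0]-1)/.2,(x[1]-.1)/.015]
f=least_squares(res,[1,.1],diff_step=.02); print(f.x,f.fun*.04); L["par"]=f.x.tolist(); json.dump(L,open("log.json","w"))
E
python3 plan.py 0 1 1.55
```

```text
[2.1, np.float64(-1.8211314922537274)] [6.25, np.float64(5.453973030551584)]
[0.82500636 0.09773715] [ 0.02073233 -0.01752291  0.0056934  -0.03499873 -0.00603427]
t 6.25 cmd psi 5.454 meas psi 5.492 r 0.0498 h -0.0145 ft [-30.3 -15.8  24.8] w 0.342
state th 0.511 mod 0.511 w 1.051
[[1, -10.0, 5.5, -1.5, 0, 0, 0], [1, -19.0, 11.5, -4.0, 0, 0, 0], [1, -30.0, 15.0, -7.0, 0, 0, 0], [1, -41.5, 16.0, -9.5, 0, 0, 0], [1, -53.0, 14.5, -12.5, 0, 0, 0], [1, -64.0, 9.5, -15.5, 0, 0, 0], [1, -74.0, 1.5, -18.0, 0, 0, 0], [1, -82.0, -8.5, -19.5, 0, 0, 0], [1, -87.0, -21.5, -21.0, 0, 0, 0], [1, -88.5, -35.5, -21.0, 0, 0, 0]]
end th,w [1.878 1.516]
max wc step mm 14.1
```

Fits improved (residuals of about 0.02 rad). Continuing.

Emit:
step_arm(
  moves=[
    [1,-10.0,5.5,-1.5,0,0,0],
    [1,-19.0,11.5,-4.0,0,0,0],
    [1,-30.0,15.0,-7.0,0,0,0],
    [1,-41.5,16.0,-9.5,0,0,0],
    [1,-53.0,14.5,-12.5,0,0,0],
    [1,-64.0,9.5,-15.5,0,0,0],
    [1,-74.0,1.5,-18.0,0,0,0],
    [1,-82.0,-8.5,-19.5,0,0,0],
    [1,-87.0,-21.5,-21.0,0,0,0],
    [1,-88.5,-35.5,-21.0,0,0,0],
  ],
)

```text
clock: 7.25
position: [0.475, 0.1215, 0.1742]
ee_rot: [0.719, 0.684, 0.085, 0.09]
ft_force: [7.4, 2.1, -12.6]
grip_width: 0.343
grasp_force: 41.1
```

```bash
python3 plan.py 1 1 1.55
```

```text
t 7.30 cmd psi 7.933 meas psi 7.982 r 0.0506 h -0.0140 ft [-2.7 -5.2 -6. ] w 0.341
pred th,w [1.787 1.512] meas (np.float64(1.7052720524882563), np.float64(0.9763360370864368), 5, [[3.678, 206.0]])
par [0.783 0.1  ] res [ 0.028 -0.003 -0.022  0.018]
state th 1.88 mod 1.88 w 1.153
[[1, 2.5, -14.0, 0.5, 0, 0, 0], [1, 9.0, -27.5, 2.5, 0, 0, 0], [1, 19.0, -38.0, 5.5, 0, 0, 0], [1, 32.0, -45.5, 9.0, 0, 0, 0], [1, 47.0, -48.5, 12.5, 0, 0, 0], [1, 62.5, -46.0, 16.5, 0, 0, 0], [1, 76.5, -39.0, 20.0, 0, 0, 0], [1, 87.5, -28.0, 22.5, 0, 0, 0], [1, 94.5, -13.5, 24.0, 0, 0, 0], [1, 97.0, 2.5, 24.5, 0, 0, 0]]
end th,w [3.294 1.526]
max wc step mm 16.25
```

Emit:
step_arm(
  moves=[
    [1,2.5,-14.0,0.5,0,0,0],
    [1,9.0,-27.5,2.5,0,0,0],
    [1,19.0,-38.0,5.5,0,0,0],
    [1,32.0,-45.5,9.0,0,0,0],
    [1,47.0,-48.5,12.5,0,0,0],
    [1,62.5,-46.0,16.5,0,0,0],
    [1,76.5,-39.0,20.0,0,0,0],
    [1,87.5,-28.0,22.5,0,0,0],
    [1,94.5,-13.5,24.0,0,0,0],
    [1,97.0,2.5,24.5,0,0,0],
  ],
)

```text
clock: 8.3
position: [0.5723, 0.1237, 0.1988]
ee_rot: [0.72, 0.683, 0.084, 0.089]
ft_force: [-16.2, -4.0, 2.3]
grip_width: 0.339
grasp_force: 42.8
```

```bash
python3 plan.py 1 1 1.55
```

```text
t 8.35 cmd psi 11.068 meas psi 11.149 r 0.0494 h -0.0140 ft [-7.   4.4 -2.2] w 0.336
pred th,w [3.203 1.521] meas (np.float64(3.2355395972986347), np.float64(0.9804766808957351), 4, [])
par [0.792 0.1  ] res [ 0.026 -0.006 -0.016  0.032 -0.02 ]
state th 3.373 mod -2.91 w 1.127
[[1, -3.0, 16.0, -1.0, 0, 0, 0], [1, -10.5, 30.0, -3.0, 0, 0, 0], [1, -22.0, 41.0, -6.0, 0, 0, 0], [1, -35.5, 47.5, -9.5, 0, 0, 0], [1, -50.5, 49.0, -13.5, 0, 0, 0], [1, -65.0, 46.0, -17.0, 0, 0, 0], [1, -77.5, 39.5, -20.0, 0, 0, 0], [1, -87.5, 29.0, -22.5, 0, 0, 0], [1, -94.0, 17.0, -24.0, 0, 0, 0], [1, -97.0, 4.0, -24.5, 0, 0, 0]]
end th,w [4.775 1.525]
max wc step mm 16.200000000000003
```

Emit:
step_arm(
  moves=[
    [1,-3.0,16.0,-1.0,0,0,0],
    [1,-10.5,30.0,-3.0,0,0,0],
    [1,-22.0,41.0,-6.0,0,0,0],
    [1,-35.5,47.5,-9.5,0,0,0],
    [1,-50.5,49.0,-13.5,0,0,0],
    [1,-65.0,46.0,-17.0,0,0,0],
    [1,-77.5,39.5,-20.0,0,0,0],
    [1,-87.5,29.0,-22.5,0,0,0],
    [1,-94.0,17.0,-24.0,0,0,0],
    [1,-97.0,4.0,-24.5,0,0,0],
  ],
)

```text
clock: 9.35
position: [0.4753, 0.1272, 0.1743]
ee_rot: [0.719, 0.684, 0.085, 0.09]
ft_force: [7.3, 1.2, -16.2]
grip_width: 0.341
grasp_force: 41.1
```

```bash
python3 plan.py 0 3 1.57
```

```text
t 9.35 cmd psi 14.094 meas psi 14.091 r 0.0507 h -0.0139 ft [  7.3   1.2 -16.2] w 0.341
state th 4.775 mod -1.508 w 1.525
[[1, 0.5, -13.5, 0.0, 0, 0, 0], [1, 4.0, -25.5, 1.5, 0, 0, 0], [1, 10.5, -36.5, 3.0, 0, 0, 0], [1, 19.0, -44.5, 5.5, 0, 0, 0], [1, 28.5, -50.5, 8.0, 0, 0, 0], [1, 39.5, -54.0, 10.5, 0, 0, 0], [1, 50.0, -55.0, 13.5, 0, 0, 0], [1, 60.5, -53.0, 16.0, 0, 0, 0], [1, 70.5, -49.0, 18.5, 0, 0, 0], [1, 79.5, -43.0, 20.5, 0, 0, 0]]
[[1, 7.0, 8.0, 2.0, 0, 0, 0], [1, 13.0, 17.0, 3.0, 0, 0, 0], [1, 16.0, 28.0, 4.0, 0, 0, 0], [1, 17.5, 39.0, 4.0, 0, 0, 0], [1, 16.0, 50.5, 3.5, 0, 0, 0], [1, 11.5, 61.5, 2.5, 0, 0, 0], [1, 5.0, 71.5, 0.5, 0, 0, 0], [1, -4.5, 80.0, -2.0, 0, 0, 0], [1, -16.0, 85.5, -5.0, 0, 0, 0], [1, -28.5, 88.0, -8.5, 0, 0, 0]]
[[1, -13.5, -1.0, -3.0, 0, 0, 0], [1, -26.5, -6.5, -6.5, 0, 0, 0], [1, -38.0, -15.5, -9.0, 0, 0, 0], [1, -46.0, -28.0, -11.0, 0, 0, 0], [1, -50.5, -43.0, -12.0, 0, 0, 0], [1, -50.5, -58.5, -12.0, 0, 0, 0], [1, -45.5, -73.5, -10.5, 0, 0, 0], [1, -36.0, -86.5, -7.5, 0, 0, 0], [1, -23.0, -95.5, -4.5, 0, 0, 0], [1, -7.5, -99.5, -0.5, 0, 0, 0]]
end th,w [9.469 1.57 ]
max wc step mm 16.35
```

Emit:
step_arm(
  moves=[
    [1,0.5,-13.5,0.0,0,0,0],
    [1,4.0,-25.5,1.5,0,0,0],
    [1,10.5,-36.5,3.0,0,0,0],
    [1,19.0,-44.5,5.5,0,0,0],
    [1,28.5,-50.5,8.0,0,0,0],
    [1,39.5,-54.0,10.5,0,0,0],
    [1,50.0,-55.0,13.5,0,0,0],
    [1,60.5,-53.0,16.0,0,0,0],
    [1,70.5,-49.0,18.5,0,0,0],
    [1,79.5,-43.0,20.5,0,0,0],
  ],
)

```text
clock: 10.35
position: [0.5562, 0.0848, 0.1955]
ee_rot: [0.719, 0.683, 0.085, 0.09]
ft_force: [-2.7, 2.3, -11.7]
grip_width: 0.336
grasp_force: 42.1
```

Emit:
step_arm(
  moves=[
    [1,7.0,8.0,2.0,0,0,0],
    [1,13.0,17.0,3.0,0,0,0],
    [1,16.0,28.0,4.0,0,0,0],
    [1,17.5,39.0,4.0,0,0,0],
    [1,16.0,50.5,3.5,0,0,0],
    [1,11.5,61.5,2.5,0,0,0],
    [1,5.0,71.5,0.5,0,0,0],
    [1,-4.5,80.0,-2.0,0,0,0],
    [1,-16.0,85.5,-5.0,0,0,0],
    [1,-28.5,88.0,-8.5,0,0,0],
  ],
)

```text
clock: 11.35
position: [0.5279, 0.1717, 0.1871]
ee_rot: [0.72, 0.683, 0.086, 0.091]
ft_force: [4.7, -6.6, -13.4]
grip_width: 0.34
grasp_force: 42.0
```

Emit:
step_arm(
  moves=[
    [1,-13.5,-1.0,-3.0,0,0,0],
    [1,-26.5,-6.5,-6.5,0,0,0],
    [1,-38.0,-15.5,-9.0,0,0,0],
    [1,-46.0,-28.0,-11.0,0,0,0],
    [1,-50.5,-43.0,-12.0,0,0,0],
    [1,-50.5,-58.5,-12.0,0,0,0],
    [1,-45.5,-73.5,-10.5,0,0,0],
    [1,-36.0,-86.5,-7.5,0,0,0],
    [1,-23.0,-95.5,-4.5,0,0,0],
    [1,-7.5,-99.5,-0.5,0,0,0],
  ],
)

```text
clock: 12.35
position: [0.5203, 0.0716, 0.1866]
ee_rot: [0.72, 0.683, 0.086, 0.09]
ft_force: [3.7, 9.7, -24.9]
grip_width: 0.335
grasp_force: 43.2
```

```bash
sed -i 's/^LAG=.*/LAG=.01/' plan.py; cp log.json log_a.json; python3 plan.py 1 1 1.57 2.5
```

```text
t 12.40 cmd psi 21.943 meas psi 22.019 r 0.0505 h -0.0133 ft [  9.9  -0.5 -25.8] w 0.342
pred th,w [9.454 1.57 ] meas (np.float64(9.366058926674253), np.float64(0.959556905660137), 4, [])
par [0.824 0.1  ] res [ 0.041  0.011 -0.047  0.038 -0.002 -0.002]
state th 9.448 mod -3.118 w 1.179
[[1, 16.0, 1.0, 4.5, 0, 0, 0], [1, 31.0, 7.5, 8.0, 0, 0, 0], [1, 42.5, 18.5, 11.0, 0, 0, 0], [1, 50.5, 33.0, 12.5, 0, 0, 0], [1, 53.5, 48.5, 13.0, 0, 0, 0], [1, 51.5, 64.0, 12.5, 0, 0, 0], [1, 45.0, 78.0, 10.5, 0, 0, 0], [1, 35.0, 89.0, 8.0, 0, 0, 0], [1, 23.0, 96.0, 4.5, 0, 0, 0], [1, 9.5, 99.5, 1.5, 0, 0, 0]]
end th,w [10.887  1.548]
max wc step mm 16.8
```

Emit:
step_arm(
  moves=[
    [1,16.0,1.0,4.0,0,0,0],
    [1,31.0,7.5,7.0,0,0,0],
    [1,42.5,18.5,10.0,0,0,0],
    [1,50.5,33.0,11.5,0,0,0],
    [1,53.5,48.5,12.0,0,0,0],
    [1,51.5,64.0,11.5,0,0,0],
    [1,45.0,78.0,9.5,0,0,0],
    [1,35.0,89.0,7.0,0,0,0],
    [1,23.0,96.0,3.5,0,0,0],
    [1,9.5,99.5,0.5,0,0,0],
  ],
)

```text
clock: 13.4
position: [0.531, 0.1713, 0.1882]
ee_rot: [0.72, 0.683, 0.087, 0.092]
ft_force: [5.4, -5.7, -17.1]
grip_width: 0.341
grasp_force: 44.3
```

```bash
python3 plan.py 0 6 1.57
```

```text
t 13.40 cmd psi 25.092 meas psi 25.042 r 0.0495 h -0.0135 ft [  5.4  -5.7 -17.1] w 0.341
state th 10.887 mod -1.68 w 1.548
[[1, -13.5, -0.5, -3.5, 0, 0, 0], [1, -25.5, -5.0, -6.5, 0, 0, 0], [1, -36.0, -12.0, -9.0, 0, 0, 0], [1, -44.0, -21.0, -11.0, 0, 0, 0], [1, -50.0, -32.0, -12.5, 0, 0, 0], [1, -52.5, -43.0, -13.0, 0, 0, 0], [1, -53.0, -54.5, -13.0, 0, 0, 0], [1, -50.5, -65.5, -12.5, 0, 0, 0], [1, -46.5, -75.5, -11.0, 0, 0, 0], [1, -40.0, -84.0, -9.5, 0, 0, 0]]
[[1, 8.0, -7.0, 2.5, 0, 0, 0], [1, 17.5, -12.5, 5.0, 0, 0, 0], [1, 27.5, -15.0, 7.5, 0, 0, 0], [1, 38.0, -16.0, 10.0, 0, 0, 0], [1, 49.0, -14.0, 13.0, 0, 0, 0], [1, 59.5, -9.0, 15.5, 0, 0, 0], [1, 68.5, -2.0, 17.5, 0, 0, 0], [1, 76.0, 7.5, 19.5, 0, 0, 0], [1, 81.5, 19.0, 20.5, 0, 0, 0], [1, 83.5, 31.5, 21.0, 0, 0, 0]]
[[1, -1.0, 13.5, -0.5, 0, 0, 0], [1, -5.5, 26.5, -1.5, 0, 0, 0], [1, -14.0, 38.0, -4.0, 0, 0, 0], [1, -25.5, 47.0, -7.0, 0, 0, 0], [1, -39.5, 52.0, -10.5, 0, 0, 0], [1, -54.5, 52.0, -14.5, 0, 0, 0], [1, -69.0, 47.5, -18.0, 0, 0, 0], [1, -82.0, 38.5, -21.5, 0, 0, 0], [1, -91.5, 25.0, -23.5, 0, 0, 0], [1, -96.0, 
[... 355 characters left out ...]
0, 14.0, -0.0, 0, 0, 0], [1, -3.5, 26.5, -1.0, 0, 0, 0], [1, -9.5, 37.5, -3.0, 0, 0, 0], [1, -18.0, 46.5, -5.0, 0, 0, 0], [1, -28.0, 53.0, -8.0, 0, 0, 0], [1, -39.0, 56.5, -10.5, 0, 0, 0], [1, -50.0, 57.0, -13.5, 0, 0, 0], [1, -61.0, 55.5, -16.0, 0, 0, 0], [1, -70.5, 51.5, -18.5, 0, 0, 0], [1, -79.5, 45.0, -20.5, 0, 0, 0]]
[[1, -7.0, -7.5, -2.0, 0, 0, 0], [1, -12.5, -17.0, -3.0, 0, 0, 0], [1, -16.0, -27.5, -4.0, 0, 0, 0], [1, -17.0, -38.5, -4.0, 0, 0, 0], [1, -16.0, -49.5, -3.5, 0, 0, 0], [1, -12.0, -60.5, -2.5, 0, 0, 0], [1, -5.5, -70.5, -0.5, 0, 0, 0], [1, 3.0, -78.5, 1.5, 0, 0, 0], [1, 14.0, -84.5, 4.5, 0, 0, 0], [1, 26.5, -87.5, 7.5, 0, 0, 0]]
end th,w [20.299  1.569]
max wc step mm 16.5
```

Emit:
step_arm(
  moves=[
    [1,-13.5,-0.5,-3.5,0,0,0],
    [1,-25.5,-5.0,-6.5,0,0,0],
    [1,-36.0,-12.0,-9.0,0,0,0],
    [1,-44.0,-21.0,-11.0,0,0,0],
    [1,-50.0,-32.0,-12.5,0,0,0],
    [1,-52.5,-43.0,-13.0,0,0,0],
    [1,-53.0,-54.5,-13.0,0,0,0],
    [1,-50.5,-65.5,-12.5,0,0,0],
    [1,-46.5,-75.5,-11.0,0,0,0],
    [1,-40.0,-84.0,-9.5,0,0,0],
  ],
)

```text
clock: 14.4
position: [0.4895, 0.0865, 0.1785]
ee_rot: [0.72, 0.683, 0.085, 0.09]
ft_force: [-6.7, -4.6, -3.8]
grip_width: 0.333
grasp_force: 45.5
```

Emit:
step_arm(
  moves=[
    [1,8.0,-7.0,2.5,0,0,0],
    [1,17.5,-12.5,5.0,0,0,0],
    [1,27.5,-15.0,7.5,0,0,0],
    [1,38.0,-16.0,10.0,0,0,0],
    [1,49.0,-14.0,13.0,0,0,0],
    [1,59.5,-9.0,15.5,0,0,0],
    [1,68.5,-2.0,17.5,0,0,0],
    [1,76.0,7.5,19.5,0,0,0],
    [1,81.5,19.0,20.5,0,0,0],
    [1,83.5,31.5,21.0,0,0,0],
  ],
)

```text
clock: 15.4
position: [0.5725, 0.1211, 0.1991]
ee_rot: [0.719, 0.684, 0.085, 0.09]
ft_force: [-17.6, -1.4, 2.1]
grip_width: 0.34
grasp_force: 46.0
```

Emit:
step_arm(
  moves=[
    [1,-1.0,13.5,-0.5,0,0,0],
    [1,-5.5,26.5,-1.5,0,0,0],
    [1,-14.0,38.0,-4.0,0,0,0],
    [1,-25.5,47.0,-7.0,0,0,0],
    [1,-39.5,52.0,-10.5,0,0,0],
    [1,-54.5,52.0,-14.5,0,0,0],
    [1,-69.0,47.5,-18.0,0,0,0],
    [1,-82.0,38.5,-21.5,0,0,0],
    [1,-91.5,25.0,-23.5,0,0,0],
    [1,-96.0,9.5,-24.5,0,0,0],
  ],
)

```text
clock: 16.4
position: [0.4762, 0.1309, 0.1746]
ee_rot: [0.719, 0.684, 0.087, 0.09]
ft_force: [-2.7, 4.1, -7.5]
grip_width: 0.343
grasp_force: 45.1
```

Emit:
step_arm(
  moves=[
    [1,0.5,-16.5,0.5,0,0,0],
    [1,5.5,-31.5,2.0,0,0,0],
    [1,15.5,-44.5,4.5,0,0,0],
    [1,29.0,-53.0,8.0,0,0,0],
    [1,44.0,-56.5,12.0,0,0,0],
    [1,59.0,-55.5,16.0,0,0,0],
    [1,73.0,-49.5,19.0,0,0,0],
    [1,84.0,-40.0,22.0,0,0,0],
    [1,92.0,-27.5,23.5,0,0,0],
    [1,96.0,-14.0,24.5,0,0,0],
  ],
)

```text
clock: 17.4
position: [0.5724, 0.1169, 0.1991]
ee_rot: [0.719, 0.684, 0.085, 0.089]
ft_force: [-22.5, 0.1, 4.4]
grip_width: 0.336
grasp_force: 46.3
```

Emit:
step_arm(
  moves=[
    [1,0,14.0,0,0,0,0],
    [1,-3.5,26.5,-1.0,0,0,0],
    [1,-9.5,37.5,-3.0,0,0,0],
    [1,-18.0,46.5,-5.0,0,0,0],
    [1,-28.0,53.0,-8.0,0,0,0],
    [1,-39.0,56.5,-10.5,0,0,0],
    [1,-50.0,57.0,-13.5,0,0,0],
    [1,-61.0,55.5,-16.0,0,0,0],
    [1,-70.5,51.5,-18.5,0,0,0],
    [1,-79.5,45.0,-20.5,0,0,0],
  ],
)

```text
clock: 18.4
position: [0.4938, 0.161, 0.1788]
ee_rot: [0.719, 0.683, 0.087, 0.091]
ft_force: [5.0, 0.7, -12.8]
grip_width: 0.339
grasp_force: 44.6
```

Emit:
step_arm(
  moves=[
    [1,-7.0,-7.5,-2.0,0,0,0],
    [1,-12.5,-17.0,-3.0,0,0,0],
    [1,-16.0,-27.5,-4.0,0,0,0],
    [1,-17.0,-38.5,-4.0,0,0,0],
    [1,-16.0,-49.5,-3.5,0,0,0],
    [1,-12.0,-60.5,-2.5,0,0,0],
    [1,-5.5,-70.5,-0.5,0,0,0],
    [1,3.0,-78.5,1.5,0,0,0],
    [1,14.0,-84.5,4.5,0,0,0],
    [1,26.5,-87.5,7.5,0,0,0],
  ],
)

```text
clock: 19.4
position: [0.5207, 0.0717, 0.1867]
ee_rot: [0.72, 0.683, 0.087, 0.09]
ft_force: [-0.3, 6.0, -5.2]
grip_width: 0.337
grasp_force: 45.3
```

```bash
cp log.json log_b.json; python3 plan.py 1 1 1.57 2.5
```

```text
t 19.45 cmd psi 40.790 meas psi 40.864 r 0.0505 h -0.0136 ft [  7.1   0.7 -12.5] w 0.34
pred th,w [20.283  1.57 ] meas (np.float64(20.349383949284338), np.float64(0.9487430368921566), 4, [[20.353, 253.0], [22.395, 144.0]])
par [0.835 0.1  ] res [ 0.038  0.003 -0.049  0.046  0.005  0.018 -0.01 ]
state th 20.424 mod 1.575 w 1.231
[[1, 13.5, 0.5, 3.5, 0, 0, 0], [1, 26.5, 5.0, 7.0, 0, 0, 0], [1, 38.5, 13.5, 9.5, 0, 0, 0], [1, 47.0, 25.5, 12.0, 0, 0, 0], [1, 52.5, 40.0, 13.0, 0, 0, 0], [1, 53.0, 55.5, 13.0, 0, 0, 0], [1, 49.0, 71.0, 11.5, 0, 0, 0], [1, 40.0, 84.0, 9.5, 0, 0, 0], [1, 27.5, 94.0, 6.0, 0, 0, 0], [1, 12.5, 99.0, 2.0, 0, 0, 0]]
end th,w [21.881  1.55 ]
max wc step mm 16.5
```

Emit:
step_arm(
  moves=[
    [1,13.5,0.5,3.5,0,0,0],
    [1,26.5,5.0,7.0,0,0,0],
    [1,38.5,13.5,9.5,0,0,0],
    [1,47.0,25.5,12.0,0,0,0],
    [1,52.5,40.0,13.0,0,0,0],
    [1,53.0,55.5,13.0,0,0,0],
    [1,49.0,71.0,11.5,0,0,0],
    [1,40.0,84.0,9.5,0,0,0],
    [1,27.5,94.0,6.0,0,0,0],
    [1,12.5,99.0,2.0,0,0,0],
  ],
)

```text
clock: 20.45
position: [0.5334, 0.1709, 0.1886]
ee_rot: [0.72, 0.683, 0.086, 0.092]
ft_force: [2.1, -6.9, -1.7]
grip_width: 0.334
grasp_force: 45.4
```

```bash
cp log.json log_c.json
python3 - <<'E'
s=open("plan.py").read()
s=s.replace("wm=w+a*.05;","b=w*w/2/max(STOP-th,.03)\n        if b>.6: a=-min(b,3)\n        if w+a*.1<0: a=-w/.1\n        wm=w+a*.05;")
s=s.replace("wc=np.clip(wc,0,4.2)","wc=np.clip(wc,0,4.2) if wm>.06 else 0")
s=s.replace("LAG=.01","LAG=.01; STOP=float(sys.argv[5]) if len(sys.argv)>5 else 1e9")
open("plan.py","w").write(s)
E
python3 plan.py 1 4 1.5 .9 25.13
```

```text
t 20.50 cmd psi 43.882 meas psi 43.891 r 0.0496 h -0.0139 ft [-6.3 -6.1  7.1] w 0.34
pred th,w [21.866  1.549] meas (np.float64(21.845681526366356), np.float64(0.9649136825420253), 5, [])
par [0.833 0.1  ] res [ 0.038  0.004 -0.048  0.045  0.004  0.015 -0.018  0.014]
state th 21.943 mod 3.094 w 1.166
[[1, -16.0, -0.0, -4.0, 0, 0, 0], [1, -31.0, -5.5, -7.5, 0, 0, 0], [1, -43.0, -15.5, -10.5, 0, 0, 0], [1, -52.0, -29.0, -12.5, 0, 0, 0], [1, -56.0, -44.0, -13.5, 0, 0, 0], [1, -55.0, -59.5, -13.0, 0, 0, 0], [1, -50.0, -74.0, -11.5, 0, 0, 0], [1, -41.0, -85.5, -9.5, 0, 0, 0], [1, -29.5, -94.0, -6.5, 0, 0, 0], [1, -17.0, -98.5, -3.0, 0, 0, 0]]
[[1, 12.0, -1.0, 3.0, 0, 0, 0], [1, 23.0, 1.0, 6.0, 0, 0, 0], [1, 32.5, 5.0, 8.0, 0, 0, 0], [1, 40.5, 11.0, 10.0, 0, 0, 0], [1, 47.0, 17.5, 11.5, 0, 0, 0], [1, 51.5, 24.5, 13.0, 0, 0, 0], [1, 55.0, 32.0, 13.5, 0, 0, 0], [1, 57.0, 39.5, 14.0, 0, 0, 0], [1, 57.5, 46.0, 14.0, 0, 0, 0], [1, 57.5, 53.0, 14.0, 0, 0, 0]]
[[1, -0.5, 5.5, -0.5, 0, 0, 0], [1, -2.0, 11.0, -0.5, 0, 0, 0], [1, -3.5, 16.0, -1.0, 0, 0, 0], [1, -5.5, 20.5, -1.5, 0, 0, 0], [1, -8.0, 24.0, -2.5, 0, 0, 0], [1, -10.0, 27.5, -3.0, 0, 0, 0], [1, -12.5, 30.0, -3.5, 0, 0, 0], [1, -15.0, 32.5, -4.0, 0, 0, 0], [1, -17.0, 34.5, -5.0, 0, 0, 0], [1, -19.0, 36.0, -5.5, 0, 0, 0]]
[[1, -2.0, 1.5, -0.5, 0, 0, 0], [1, -3.5, 2.5, -1.0, 0, 0, 0], [1, -8.0, 5.0, -2.0, 0, 0, 0], [1, -9.5, 6.0, -2.5, 0, 0, 0], [1, -14.5, 8.0, -3.5, 0, 0, 0], [1, -15.5, 8.0, -4.0, 0, 0, 0], [1, -21.0, 9.5, -5.5, 0, 0, 0], [1, -22.0, 9.5, -5.5, 0, 0, 0], [1, -27.5, 10.0, -7.0, 0, 0, 0], [1, -29.0, 10.0, -7.5, 0, 0, 0]]
end th,w [25.256  0.144]
max wc step mm 16.400000000000002
```

Emit:
step_arm(
  moves=[
    [1,-16.0,0,-4.0,0,0,0],
    [1,-31.0,-5.5,-7.5,0,0,0],
    [1,-43.0,-15.5,-10.5,0,0,0],
    [1,-52.0,-29.0,-12.5,0,0,0],
    [1,-56.0,-44.0,-13.5,0,0,0],
    [1,-55.0,-59.5,-13.0,0,0,0],
    [1,-50.0,-74.0,-11.5,0,0,0],
    [1,-41.0,-85.5,-9.5,0,0,0],
    [1,-29.5,-94.0,-6.5,0,0,0],
    [1,-17.0,-98.5,-3.0,0,0,0],
  ],
)

```text
clock: 21.5
position: [0.5163, 0.0721, 0.1856]
ee_rot: [0.72, 0.683, 0.087, 0.09]
ft_force: [1.9, 7.5, -10.9]
grip_width: 0.339
grasp_force: 44.9
```

Emit:
step_arm(
  moves=[
    [1,12.0,-1.0,3.0,0,0,0],
    [1,23.0,1.0,6.0,0,0,0],
    [1,32.5,5.0,8.0,0,0,0],
    [1,40.5,11.0,10.0,0,0,0],
    [1,47.0,17.5,11.5,0,0,0],
    [1,51.5,24.5,13.0,0,0,0],
    [1,55.0,32.0,13.5,0,0,0],
    [1,57.0,39.5,14.0,0,0,0],
    [1,57.5,46.0,14.0,0,0,0],
    [1,57.5,53.0,14.0,0,0,0],
  ],
)

```text
clock: 22.5
position: [0.5722, 0.1259, 0.1989]
ee_rot: [0.72, 0.683, 0.085, 0.09]
ft_force: [-11.2, -2.3, 2.9]
grip_width: 0.337
grasp_force: 46.3
```

```bash
python3 - <<'E'
import json,numpy as np
L=json.load(open("log.json")); L["knots"]=L["knots"][:-20]
L["cmd"]=(np.array(L["cmd"])-np.array([-.029,.010,-.0075])-np.array([-.019,.036,-.0055])).tolist(); json.dump(L,open("log.json","w"))
E
cp log.json log_d.json; python3 plan.py 1 1 1.5 .9 25.13
```

```text
t 22.55 cmd psi 48.817 meas psi 48.848 r 0.0497 h -0.0138 ft [-9.8  1.3  1.4] w 0.34
pred th,w [24.495  0.876] meas (np.float64(24.548642269196723), np.float64(0.9804220829154989), 5, [[22.533, 133.0]])
par [0.835 0.1  ] res [ 0.038  0.004 -0.046  0.049  0.008  0.023  0.002  0.028 -0.031]
state th 24.565 mod -0.568 w 0.68
[[1, -1.0, 8.5, -0.5, 0, 0, 0], [1, -2.5, 13.5, -1.0, 0, 0, 0], [1, -4.5, 18.0, -1.5, 0, 0, 0], [1, -6.5, 22.0, -2.0, 0, 0, 0], [1, -9.0, 25.5, -2.5, 0, 0, 0], [1, -11.0, 28.5, -3.0, 0, 0, 0], [1, -13.5, 31.0, -4.0, 0, 0, 0], [1, -15.5, 33.0, -4.5, 0, 0, 0], [1, -17.5, 35.0, -5.0, 0, 0, 0], [1, -19.5, 36.5, -5.5, 0, 0, 0]]
end th,w [25.085  0.229]
max wc step mm 8.65
```

Emit:
step_arm(
  moves=[
    [1,-1.0,8.5,-0.5,0,0,0],
    [1,-2.5,13.5,-1.0,0,0,0],
    [1,-4.5,18.0,-1.5,0,0,0],
    [1,-6.5,22.0,-2.0,0,0,0],
    [1,-9.0,25.5,-2.5,0,0,0],
    [1,-11.0,28.5,-3.0,0,0,0],
    [1,-13.5,31.0,-4.0,0,0,0],
    [1,-15.5,33.0,-4.5,0,0,0],
    [1,-17.5,35.0,-5.0,0,0,0],
    [1,-19.5,36.5,-5.5,0,0,0],
  ],
)

```text
clock: 23.55
position: [0.554, 0.161, 0.194]
ee_rot: [0.72, 0.683, 0.086, 0.091]
ft_force: [-2.2, -4.2, -0.8]
grip_width: 0.338
grasp_force: 45.9
```

Emit:
step_arm(
  moves=[
    [1,0,0,0,0,0,0],
    [1,0,0,0,0,0,0],
    [1,0,0,0,0,0,0],
    [1,0,0,0,0,0,0],
    [1,0,0,0,0,0,0],
  ],
)

```text
clock: 24.05
position: [0.5539, 0.1611, 0.1939]
ee_rot: [0.72, 0.683, 0.086, 0.091]
ft_force: [-4.0, -4.5, 0.3]
grip_width: 0.339
grasp_force: 45.9
```

Run:
```python
from car import *
th=[]
for i in range(2):
    c=cam("scene"); print(theta(c,8*np.pi))
t=cam("top"); o=manip.get_obs(); print(o["clock"],o["ft_force"].round(1),o["position"])
a=cv2.resize(c["image"][60:265,190:400],None,fx=2,fy=2,interpolation=cv2.INTER_CUBIC); b=cv2.resize(t["image"][100:280,130:310],(410,410),interpolation=cv2.INTER_CUBIC)
cv2.imwrite("pics/s3.png",np.hstack([a[:410,:390],b]))
```

```text
(np.float64(25.034544191701), np.float64(0.9738776543163243), 5, [])
(np.float64(25.025322197094326), np.float64(0.9807255495745865), 4, [])
24.2 [-3.2 -4.3  0.4] [0.55389875 0.16110203 0.1939202 ]
```

View pics/s3.png

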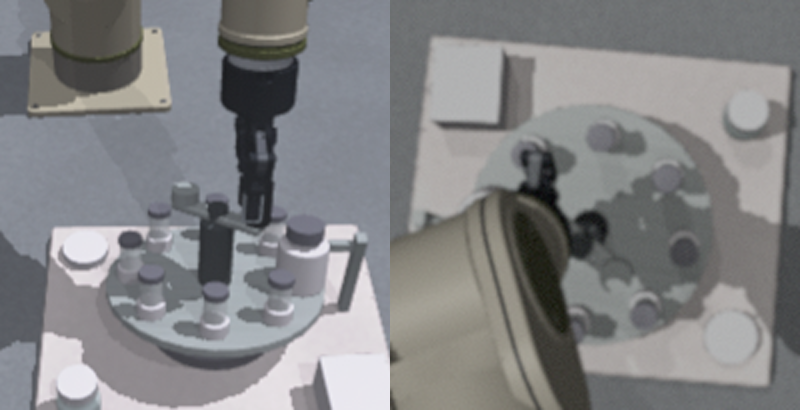

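The bottle stands beside the index finger, with its cap at crop (305,227) and the finger at (345,242). The bystanders are unmoved. I'll check the residual angle directly from the cap and the finger.

Run:
```python
from car import *
s=cam("scene"); t=cam("top")
def a(v): return np.round([np.hypot(v[0],v[1]),np.arctan2(v[1],v[0])-np.pi/2,v[2]],3)
v=plane(s,[(190+305/2,60+226/2)],.095)[0]; print("cap top",a(v))
sp=lambda u,v:(230+u/5-.4,140+v/5-.4); tp=lambda u,v:(140+u/5-.4,140+v/5-.4)
for n,q,p in(("tip",(625,213),(92,297)),("post",(700,193),(12,275))):
    P,e=tri(s,sp(*q),t,tp(*p)); print(n,P.round(3),round(e,4),a((P-C)@RM))
```

```text
cap top [ 0.1   -0.126  0.095]
tip [0.544 0.263 0.126] 0.0011 [0.134 0.038 0.059]
post [0.551 0.294 0.145] 0.001 [ 0.165 -0.029  0.076]
```

Run:
```python
from car import *
o=manip.get_obs(); v=RM.T@(o["position"]-CA); p0=np.arctan2(v[1],v[0])-np.pi/2
for r,n in((1.2,3),(1.2,4),(1.4,3),(1.4,4)):
    k=[[0,0],[.1*n,.1*n*r],[2,.1*n*r]]
    print(r,n,[round(sim(k,0,-.115,0.,1.,kk,tf,lag=0)[-1,1]+.115,3) for kk,tf in((.83,.1),(.83,.095),(1,.1),(.8,.105))])
b=tcp(np.array(p0)); print([(1e3*(tcp(np.array(p0+.14*i))-b)).round(1).tolist() for i in range(1,5)])
```

```text
1.2 3 [np.float64(0.082), np.float64(0.093), np.float64(0.092), np.float64(0.071)]
1.2 4 [np.float64(0.129), np.float64(0.145), np.float64(0.145), np.float64(0.112)]
1.4 3 [np.float64(0.112), np.float64(0.124), np.float64(0.121), np.float64(0.099)]
1.4 4 [np.float64(0.174), np.float64(0.192), np.float64(0.19), np.float64(0.156)]
[[-5.6, 3.9, -1.5], [-11.7, 7.0, -3.1], [-18.1, 9.2, -4.7], [-24.8, 10.5, -6.4]]
```

Emit:
step_arm(
  moves=[
    [1,-5.5,4,-1.5,0,0,0],
    [1,-11.5,7,-3,0,0,0],
    [1,-18,9,-4.5,0,0,0],
    [1,-18,9,-4.5,0,0,0],
    [1,-18,9,-4.5,0,0,0],
    [1,-18,9,-4.5,0,0,0],
    [1,-18,9,-4.5,0,0,0],
    [1,-18,9,-4.5,0,0,0],
    [1,-18,9,-4.5,0,0,0],
    [1,-18,9,-4.5,0,0,0],
  ],
)

```text
clock: 25.3
position: [0.5359, 0.1703, 0.1892]
ee_rot: [0.72, 0.683, 0.086, 0.091]
ft_force: [-2.1, -5.9, -0.6]
grip_width: 0.338
grasp_force: 45.7
```

Run:
```python
from car import *
for i in range(2):
    c=cam("scene"); print(theta(c,0))
o=manip.get_obs(); print(o["clock"],o["ft_force"].round(1))
```

```text
(np.float64(0.023021022521276403), np.float64(0.9820745053785241), 3, [[-2.658, 207.0]])
(np.float64(0.022371652697368488), np.float64(0.982380078104222), 3, [[-2.658, 209.0]])
25.4 [-1.1 -5.2 -0.7]
```

Emit:
step_arm(
  moves=[
    [0.5,0,0,0,0,0,0],
    [0,0,0,0,0,0,0],
    [0,0,0,0,0,0,0],
    [0,0,0,0,0,0,0],
    [0,0,0,0,0,0,0],
    [0,0,0,0,0,0,0],
  ],
)

```text
clock: 26.0
position: [0.5354, 0.172, 0.1887]
ee_rot: [0.719, 0.683, 0.086, 0.09]
ft_force: [0.2, -1.2, -0.4]
grip_width: 0.996
grasp_force: 0.0
```

Emit:
step_arm(
  moves=[
    [0,-2.5,0,10,0,0,0],
    [0,-7.5,0.5,29,0,0,0],
    [0,-15,0.5,58,0,0,0],
    [0,-22,1,87,0,0,0],
    [0,-30,1.5,116,0,0,0],
    [0,-37,2,145,0,0,0],
    [0,-37,2,145,0,0,0],
    [0,-37,2,145,0,0,0],
  ],
)

```text
clock: 26.8
position: [0.4985, 0.1739, 0.3345]
ee_rot: [0.72, 0.683, 0.087, 0.09]
ft_force: [0.9, -0.2, -0.8]
grip_width: 1.004
grasp_force: 0.0
```

Run:
```python
from car import *
c=cam("scene"); print(theta(c,0)); c=cam("scene"); print(theta(c,0))
o=manip.get_obs(); print(o["clock"],o["ft_force"].round(1),o["grip_width"],o["position"])
cv2.imwrite("pics/s4.png",cv2.resize(c["image"][60:310,180:420],None,fx=2.3,fy=2.3))
```

```text
(np.float64(0.03325721052414502), np.float64(0.9852813215317456), 4, [[-2.684, 137.0]])
(np.float64(0.03241558747569854), np.float64(0.985197860244966), 4, [[-2.68, 134.0]])
26.9 [ 0.9  0.  -0.4] 1.0010694592446707 [0.49815392 0.17352423 0.33306364]
```

View pics/s4.png

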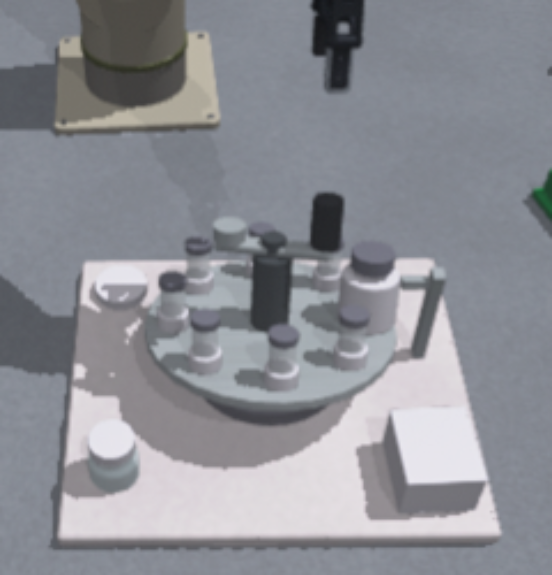

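The bottle (crop (370,290)) stands right at the finger (410,282). The gripper is clear at (340,60), and the box, jar and dish are in place.

```bash
python3 -c "
from workcell import manip
print(manip.hand_in())"
```

```text
the job is handed in; nothing more can be done
None
```

The job is handed in, with no verdict returned: by camera and a fitted model, the carousel averaged about 15 turns/min for roughly 7 s, then stopped with the bottle about 3 mm from the index point; the crank is released, the arm is clear, and the box, jar and dish look unmoved.

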